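# Lock the swing arm with its pin

## Robot

A 7-joint arm with a two-finger parallel gripper is mounted at the origin on a cart in front of the work surface, level with it; the furniture and walls round the work are solid. World frame = base frame: x ahead of the robot, y to its left, z up, the work surface at z = 0. Lengths are in m, angles in degrees, forces in N, time in s.
With the tool pointing down it reaches from about 0.425 to 0.8 m from the base axis. Payload 8.3 kg.
Tool frame: the origin (TCP) lies midway between the tips of the shut fingers; the grasp point (between the pads) lies r.grip_depth behind it (r.grip_depth is the distance from the TCP to the grasp point, in m); z points along the fingers, y is the line along which they close (so a half turn about z gives the same grasp; the last joint's range is limited). The gripper opens to 85 mm and grips with 20 to 120 N. Pads are 22 mm wide; open, the fingers measure 114 mm over their backs; the gripper's body (76 mm by 85 mm) begins 54 mm behind the grasp point. The pads swing forward as they close: fully open they stand 13 mm farther back than shut.
Start: joints at [-3.604, 21.967, 0.94, 78.501, -0.361, 79.538, -2.664], TCP at [0.625, 0, 0.207] pointing down, gripper open.
Joint ranges: [-169.22, 169.22], [-14.56, 117.87], [-87.37, 89.26], [10.42, 133.3], [-82.24, 262.24], [0.94, 117.77], [-172.7, 172.7]. Speed limits (degrees/s): [136.94, 136.94, 172.46, 172.46, 180, 180, 180].

## Interface

Orientations are given as a 3x3 rotation matrix whose columns are the frame's x, y, z axes.
In Python, from workcell import r gives the robot as it stands. The module is installed in compiled form; this text tells all that it offers.
- The arm moves only by the tool drive_tool, never from a script. Its argument "plan" is a list of rows, each a list of 3 entries, a list of its own where there are three numbers: the turn, a rotation vector about the tool's x, y, z in rad, then the shift along the tool's x, y, z in cm, then the finger opening in cm, from 0 to 8.54. In form: [[[wx, wy, wz], [tx, ty, tz], gripper], ...]. A call has 1 to 12 rows; each row is the pose to reach, as a shift and turn from the pose commanded when the call began, along the tool's axes at that moment; what a row does not reach only later rows make up. A row lasts 1/12 s, in which the tool goes at most 41.7 mm and 7.16 degrees, less where a joint would pass 70% of its speed; a pose out of reach is approached as far as the arm can. A call with a gripper value outside its range is refused whole. The fingers move at their own pace and stop on an object; "force" is the grip in N (left out, the last holds). Time passes only in rows, so rows that repeat a pose let the fingers close. It gives the time, the measured TCP pose, the force, the opening and the grip force at its end, in the units of the state.
- r.observe(): the state, without advancing time (a new reading comes with each control period).
- r.camera(name): name is "scene" or "side" or "wrist"; returns the picture (384x512x3 uint8, red, green, blue); there is no depth.
- r.camera_model(name): a dict with "mtx" (3x3 intrinsics, pixels), "k1" (the pictures are not rectified: a ray, as slopes to the right and down, at radius r is drawn at 1 + k1 r^2 times it, then the intrinsics apply), "world_from_camera" (4x4, takes a point from camera to world coordinates). Camera axes: x right, y down, z forward; pixel columns grow to the right and rows downward; lengths in m; the calibration is good to about 2 mm. A picture is of the moment at which its call begins: read the wrist's pose just before it. camera_model takes no time and is no camera call; for the wrist camera it gives the pose at the moment of the call.
- r.finish_job(): hands the job in; it is judged then, once.
The state is a dict: "time_s": time; "joint_pos": joint angles; "joint_velocities": joint speeds; "joint_torque": joint torques, N m; "eef_pos": TCP position; "ee_rot": TCP orientation; "contact_force": force on the tool from outside, world axes, zero at the start; "wrist_torque": the same for the moment, N m; "width": finger opening in m; "gripper_force": force on a finger pad.
Only numpy, scipy, OpenCV 4.12 (cv2) and the standard library are available. Lean on these libraries where they do the work, as an engineer would, in place of code of your own. Each camera call takes 0.05 s, during which the arm holds its last target. There are 200 camera calls.

## Task

Lock the swing stage for transport: turn its arm by the upright handle until the hole in the arm lies over the hole in the base block, then take the long pin (the one with the wider flange, standing higher in the pin stand) and push it down through both holes until its flange rests flush on the arm, and let go. Leave the short pin in the stand.

Things in the scene. Friction and masses are not known exactly. Their poses are not given: they have to be found in the camera images.
- lock_base: Fixed bare-aluminium block, 160 x 120 x 30 mm high, with one upright through hole, 32 mm diameter. Origin on the bench at the centre of the hole; z up. Local +x runs from the hole to the arm's pivot, 70 mm away; the block spans local x -55 to +105 mm, y -60 to +60 mm.
- swing_arm (a joint): Angle of the flat dark steel arm (60 mm wide, 32 to 44 mm above bench) about the upright pivot, rad, anticlockwise from above; range -0.5 to 1.4. At 0 it points along the block's -x, its 32 mm hole (70 mm from pivot) over the block's; no stop there. Black round upright handle, 18 mm diameter, 120 mm from pivot on the same line, 44 to 92 mm above bench. Stays where left; 1 N turns it.
- long_pin: Loose steel pin, 83 mm high, 0.2 kg: shank 14 mm diameter, 40 mm long; flange 52 mm diameter at 40 to 45 mm; round grip 24 mm diameter at 45 to 83 mm. Origin: centre of the shank's lower end, z up. Starts upright in one of two pockets (20 mm deep, 90 mm apart) of a fixed grey stand 170 x 80 x 26 mm, flange 20 mm above it. Fully home in the block its lower end is 4 mm above the bench.
- short_pin: Smaller steel pin of the same make: shank 14 mm diameter and only 12 mm long, flange 36 mm diameter at 12 to 17 mm, grip 18 mm diameter at 17 to 55 mm above its origin, the shank's lower end; too short to lock the arm. It stands in the stand's other pocket, its flange down on the stand. Which pocket holds which pin varies.
Things that resemble listed ones, but are neither listed nor needed, are in the scene too. What is shaped like the long_pin but blue or yellow is not meant. There is more than one size of the lock_base; the job needs the larger.

How it is judged:
By the outcome, as a careful person would: the job done as asked, in the order asked, and still so for the second after the job is handed in, with the robot touching nothing.
It also fails if it takes over 62 s, if anything falls off the work surface, if the arm or the gripper's body presses on something with over 40 N, if the wrist force passes 120 N, or if a joint passes its speed limit or range.

## Working session

There is one attempt and no reset: what is moved stays moved. The work goes in short steps, Python scripts to look and compute and a tool call to move; the robot and the scene stay as the last step left them, time stands still between calls to the robot, and variables do not carry over. Pictures are saved under pics/ and viewed, at most 10 in all, crops included, and the job is handed in when it is done.

Besides the shell and the picture viewer there is one more tool, called after "Request:" as name(argument=value, ...) on one line, values as JSON. drive_tool: Moves the arm, as the interface text tells. Its arguments: {"type":"object","properties":{"plan":{"type":"array"},"force":{"type":"number"}},"required":["plan"]}

```bash
mkdir -p pics
cat > h.py <<'E'
import numpy as np, cv2
from workcell import r
def snap(n,f):
    m=r.camera_model(n); im=r.camera(n); cv2.imwrite('pics/'+f,im[:,:,::-1]); np.save('pics/'+f+'.npy',m['world_from_camera']); return im,m
def ray(m,u,v):
    K=np.array(m['mtx']);k=m['k1'];T=np.array(m['world_from_camera'])
    d=np.array([(u-K[0,2])/K[0,0],(v-K[1,2])/K[1,1]]);p=d.copy()
    for _ in range(30): p=d/(1+k*(p@p))
    return T[:3,3],T[:3,:3]@np.array([p[0],p[1],1])
def at(m,u,v,z):
    o,d=ray(m,u,v); return o+d*(z-o[2])/d[2]
def proj(m,P):
    T=np.array(m['world_from_camera']);c=T[:3,:3].T@(np.array(P)-T[:3,3]);p=c[:2]/c[2];p=p*(1+m['k1']*(p@p));K=np.array(m['mtx'])
    return K[0,0]*p[0]+K[0,2],K[1,1]*p[1]+K[1,2]
E
python3 - <<'E'
from h import *
a,m=snap('scene','s1.png');b,m2=snap('side','d1.png');c,m3=snap('wrist','w1.png')
for x in(m,m2,m3):print(np.round(x['world_from_camera'],3).tolist(),x['k1'],np.round(x['mtx'],1).tolist())
o=r.observe();print(o['eef_pos'],o['ee_rot'],o['width'],r.grip_depth,o['time_s'])
g=np.zeros((600,800,3),np.uint8);g[:300,:400]=cv2.resize(a,(400,300));g[:300,400:]=cv2.resize(b,(400,300));g[300:,:400]=cv2.resize(c,(400,300))
cv2.imwrite('pics/s1big.png',cv2.resize(a,(800,600))[:,:,::-1]);cv2.imwrite('pics/g.png',g[:,:,::-1])
E
```

```text
[[-0.688, -0.472, 0.551, 0.076], [-0.725, 0.435, -0.533, 0.488], [0.012, -0.767, -0.642, 0.684], [0.0, 0.0, 0.0, 1.0]] -0.0392425760470566 [[409.0, 0.0, 261.2], [0.0, 409.0, 188.3], [0.0, 0.0, 1.0]]
[[0.931, 0.152, -0.332, 0.946], [0.365, -0.429, 0.827, -0.766], [-0.017, -0.891, -0.454, 0.433], [0.0, 0.0, 0.0, 1.0]] -0.12180903428798125 [[428.1, 0.0, 244.5], [0.0, 428.1, 193.0], [0.0, 0.0, 1.0]]
[[1.0, 0.001, -0.002, 0.624], [0.001, -0.945, -0.326, 0.085], [-0.002, 0.326, -0.945, 0.372], [0.0, 0.0, 0.0, 1.0]] -0.08362021782896015 [[337.6, 0.0, 258.0], [0.0, 337.6, 186.7], [0.0, 0.0, 1.0]]
[6.24569104e-01 4.67184955e-05 2.06497542e-01] [[-1.02723273e-04  9.99998816e-01 -1.53539865e-03]
 [ 9.99999994e-01  1.02679109e-04 -2.88427677e-05]
 [-2.86850802e-05 -1.53540160e-03 -9.99998821e-01]] 0.08571271043924805 0.0187 0.15
```

View pics/s1big.png

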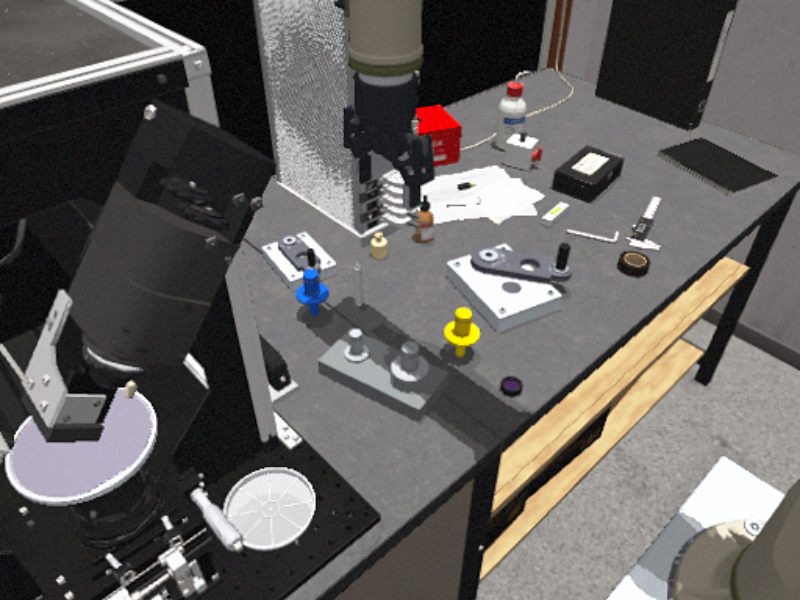

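View pics/g.png

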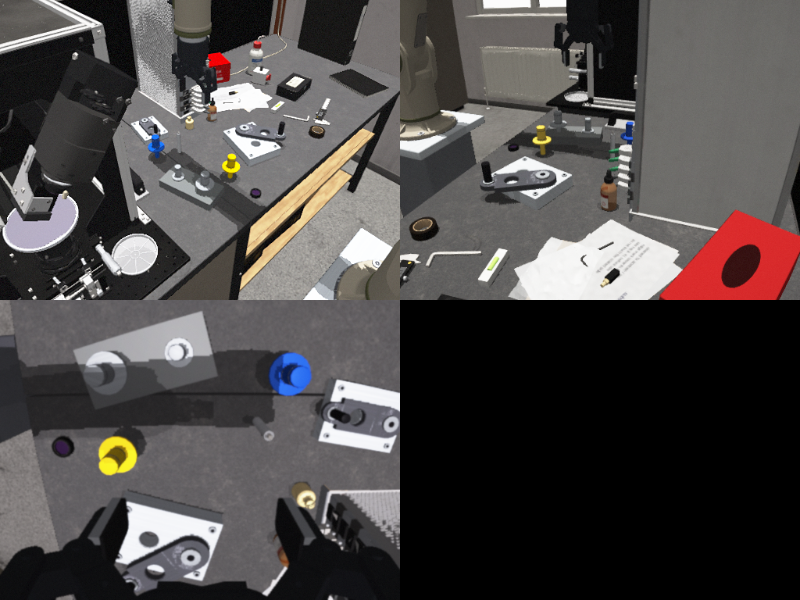

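The long pin candidates in the scene picture (800 px wide) are blue (312,290), yellow (462,330) and grey steel (408,360) with the wider flange in the stand. The other stand pin at (355,345) is the short one. Blocks are the small one at (298,255) and the large one at (505,285). The grey pin at (408,360) and the large block fit; I'll confirm them in enlarged crops.

Run:
```python
import cv2
a=cv2.imread('pics/s1.png');cv2.imwrite('pics/c1.png',cv2.resize(a[145:270,200:375],(800,571),interpolation=cv2.INTER_CUBIC))
b=cv2.imread('pics/w1.png');cv2.imwrite('pics/c2.png',cv2.resize(b[0:384,30:300][:203],None,fx=2.95,fy=2.95,interpolation=cv2.INTER_CUBIC))
b=b[0:384,:];cv2.imwrite('pics/c3.png',cv2.resize(b[230:384,100:305],None,fx=3.9,fy=3.88,interpolation=cv2.INTER_CUBIC))
```

```text
(no output)
```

View pics/c1.png

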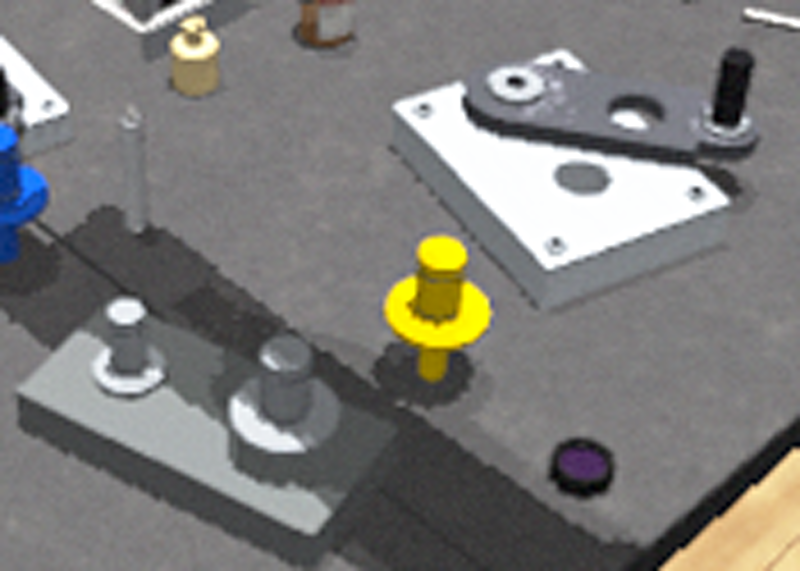

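View pics/c2.png

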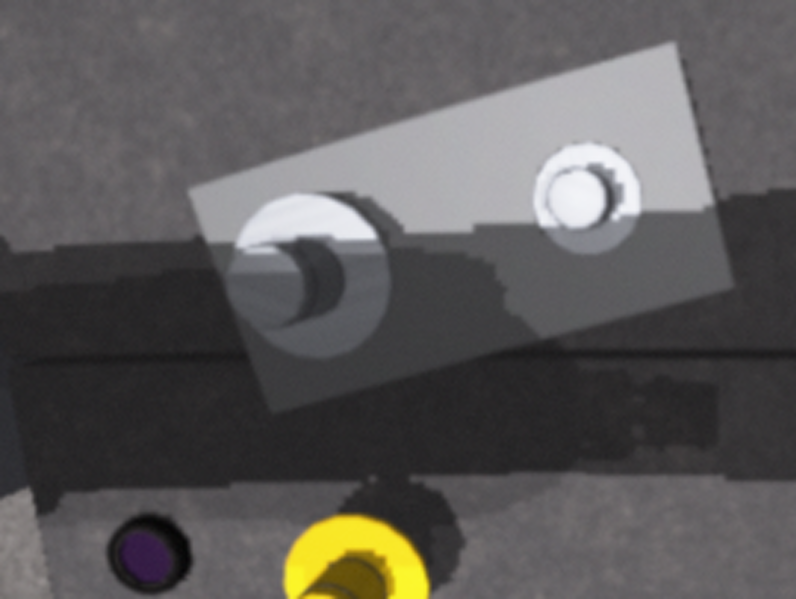

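View pics/c3.png

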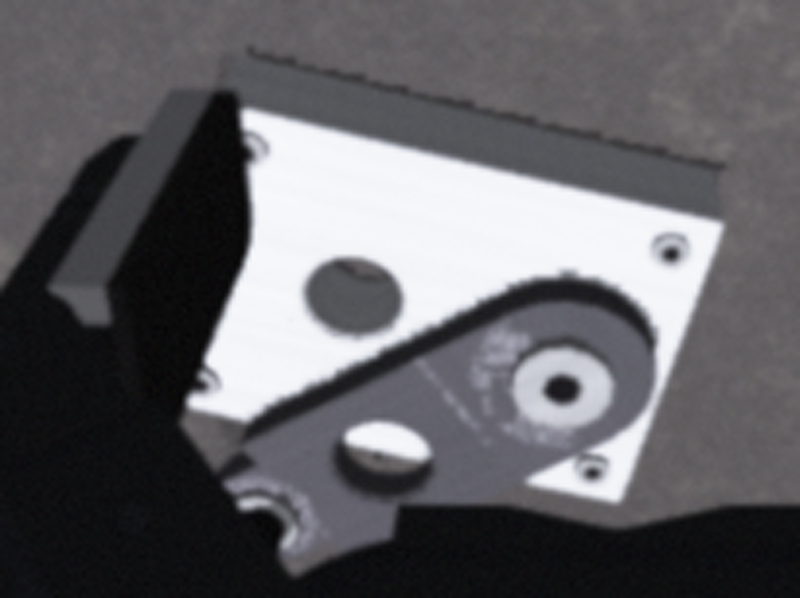

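The crops confirm it. The steel pin in the stand with the wide flange, raised above the stand (wrist crop 311,275), is the long pin, and the pin at (587,195) is the short one. In the large block, the base hole is at crop (354,296), the pivot at (562,388) and the arm hole at (383,457).

Run:
```python
from h import *
m=r.camera_model('wrist');m['world_from_camera']=np.load('pics/w1.png.npy')
W2=lambda x,y:((x+.5)/2.95-.5+30,(y+.5)/2.95-.5)
W3=lambda x,y:((x+.5)/3.9-.5+100,(y+.5)/3.88-.5+230)
s=r.camera_model('scene');S=lambda x,y:((x+.5)*175/800-.5+200,(y+.5)*125/571-.5+145)
A=lambda n,mm,p,z:print(n,np.round(at(mm,*p,z),4))
A('flange w',m,W2(311,275),.051);A('flange s',s,S(285,412),.051)
A('griptop w',m,W2(266,285),.089);A('griptop s',s,S(286,354),.089)
A('short w',m,W2(587,198),.031)
for n,p in dict(a=(190,190),b=(674,42),c=(733,288),d=(272,412)).items():A('stand '+n,m,W2(*p),.026)
A('bhole w',m,W3(354,296),.030);A('bhole s',s,S(582,177),.030)
A('pivot w',m,W3(562,388),.047);A('pivot s',s,S(516,83),.047)
A('ahole w',m,W3(383,457),.044);A('ahole s',s,S(637,110),.044)
A('corner w',m,W3(723,222),.030);A('corner2 w',m,W3(622,502),.030)
A('handle top s',s,S(739,58),.092)
A('handle base s',s,S(729,118),.044)
A('c s',s,S(548,269),.030);A('c s',s,S(728,200),.030);A('c s',s,S(393,105),.030)
```

```text
flange w [0.5084 0.0669 0.051 ]
flange s [0.5072 0.0665 0.051 ]
griptop w [0.5089 0.0665 0.089 ]
griptop s [0.5071 0.0666 0.089 ]
short w [0.595  0.0894 0.031 ]
stand a [0.4603 0.0944 0.026 ]
stand b [0.6233 0.1376 0.026 ]
stand c [0.6434 0.0603 0.026 ]
stand d [0.4802 0.0181 0.026 ]
bhole w [ 0.5395 -0.1896  0.03  ]
bhole s [ 0.5389 -0.1919  0.03  ]
pivot w [ 0.6062 -0.2109  0.047 ]
pivot s [ 0.6077 -0.213   0.047 ]
ahole w [ 0.5474 -0.2433  0.044 ]
ahole s [ 0.5464 -0.2476  0.044 ]
corner w [ 0.656  -0.1605  0.03  ]
corner2 w [ 0.6251 -0.2769  0.03  ]
handle top s [ 0.5026 -0.2713  0.092 ]
handle base s [ 0.5062 -0.2803  0.044 ]
c s [ 0.5022 -0.1194  0.03  ]
c s [ 0.4715 -0.2356  0.03  ]
c s [ 0.6562 -0.1624  0.03  ]
```

```bash
cat >> h.py <<'E'
def tgt(*P):
    o=r.observe();R=np.array(o['ee_rot']);p=np.array(o['eef_pos'])
    for q in P: print(q,'->',np.round(100*R.T@(np.array(q)-p),2))
def st():
    o=r.observe();R=np.array(o['ee_rot']);print(round(o['time_s'],2),np.round(o['eef_pos'],4),'yaw_y',round(np.degrees(np.arctan2(R[1,1],R[0,1])),1),'tilt',np.round(R[:,2],3),np.round(o['contact_force'],1),round(o['width'],4),o['gripper_force'],np.round(o['joint_pos'],0))
E
python3 - <<'E'
from h import *
s=r.camera_model('scene');S=lambda x,y:((x+.5)*175/800-.5+200,(y+.5)*125/571-.5+145)
print(at(s,*S(432,376),0),at(s,*S(437,310),.045),at(s,*S(442,250),.083))
E
```

```text
[ 0.50888712 -0.0402953   0.        ] [ 0.51025377 -0.04120927  0.045     ] [ 0.51178117 -0.04278061  0.083     ]
```

Request:
drive_tool(plan=[[[0, 0, 1.4835], [-27.1, -12.1, 5.5], 5.0], [[0, 0, 1.4835], [-27.1, -12.1, 5.5], 5.0], [[0, 0, 1.4835], [-27.1, -12.1, 5.5], 5.0], [[0, 0, 1.4835], [-27.1, -12.1, 5.5], 5.0], [[0, 0, 1.4835], [-27.1, -12.1, 5.5], 5.0], [[0, 0, 1.4835], [-27.1, -12.1, 5.5], 5.0], [[0, 0, 1.4835], [-27.1, -12.1, 5.5], 5.0], [[0, 0, 1.4835], [-27.1, -12.1, 5.5], 5.0], [[0, 0, 1.4835], [-27.1, -12.1, 5.5], 5.0], [[0, 0, 1.4835], [-27.1, -12.1, 5.5], 5.0], [[0, 0, 1.4835], [-27.1, -12.1, 5.5], 5.0], [[0, 0, 1.4835], [-27.1, -12.1, 5.5], 5.0]], force=20)

```text
time_s: 1.15
eef_pos: [0.5037, -0.271, 0.1519]
ee_rot: [[0.997, 0.08, -0.001], [0.08, -0.997, 0.0], [-0.001, -0.0, -1.0]]
contact_force: [0.4, -0.4, 0.3]
width: 0.0499
gripper_force: 0.0
```

Run:
```python
from h import *
st()
m=r.camera_model('wrist');im=r.camera('wrist');m=r.camera_model('wrist')
cv2.imwrite('pics/w2.png',cv2.resize(im,(800,600))[:,:,::-1])
print(proj(m,[.5035,-.2707,.092]))
tgt((.5035,-.2707,.057))
```

```text
1.15 [ 0.5037 -0.271   0.1519] yaw_y -85.4 tilt [-0.001  0.    -1.   ] [ 0.4 -0.4  0.3] 0.0499 0.0 [  8.  18.  21.  93.  -7.  71. -55.]
(np.float64(258.997546081359), np.float64(194.19368359100844))
(0.5035, -0.2707, 0.057) -> [-0.02 -0.02  9.49]
```

View pics/w2.png

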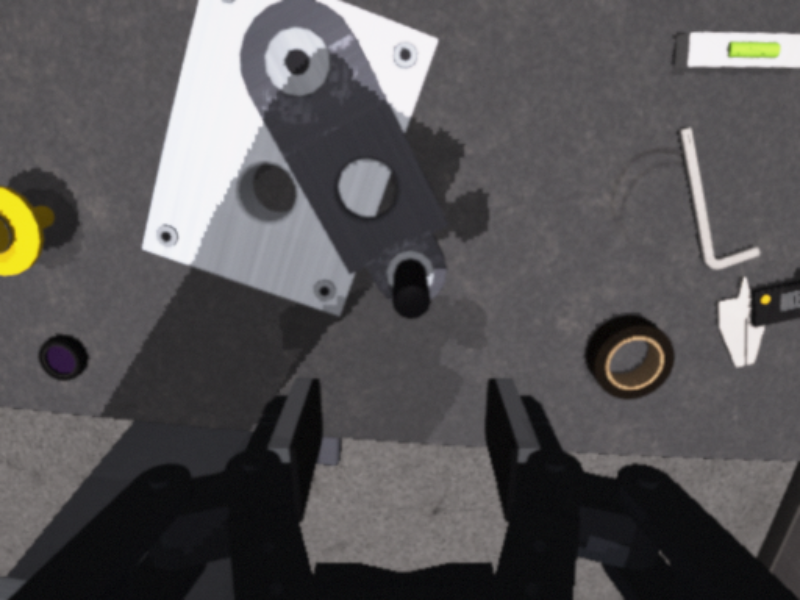

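The handle top at (411,300) agrees with the estimate to about 3 mm. The pivot is at (297,60), the base hole at (267,192) and the arm hole at (367,188). I'll descend and grip the handle.

Run:
```python
from h import *
m=r.camera_model('wrist');f=lambda x,y,z:print(np.round(at(m,(x+.5)*.64-.5,(y+.5)*.64-.5,z),4))
f(297,60,.047);f(267,192,.03);f(367,188,.044);f(411,300,.092)
f(437,39,.03);f(143,249,.03);f(342,316,.03)
```

```text
[ 0.6072 -0.2109  0.047 ]
[ 0.5397 -0.1924  0.03  ]
[ 0.5477 -0.2478  0.044 ]
[ 0.5055 -0.2733  0.092 ]
[ 0.6234 -0.2779  0.03  ]
[ 0.5025 -0.12    0.03  ]
[ 0.47   -0.2362  0.03  ]
```

Request:
drive_tool(plan=[[[0, 0, 0], [0, 0.2, 3.2], 5.0], [[0, 0, 0], [0, 0.2, 6.4], 5.0], [[0, 0, 0], [0, 0.2, 9.4], 5.0], [[0, 0, 0], [0, 0.2, 9.4], 5.0], [[0, 0, 0], [0, 0.2, 9.4], 0.5], [[0, 0, 0], [0, 0.2, 9.4], 0.5], [[0, 0, 0], [0, 0.2, 9.4], 0.5], [[0, 0, 0], [0, 0.2, 9.4], 0.5], [[0, 0, 0], [0, 0.2, 9.4], 0.5], [[0, 0, 0], [0, 0.2, 9.4], 0.5]], force=20)

```text
time_s: 2.03
eef_pos: [0.5055, -0.2738, 0.0605]
ee_rot: [[0.996, 0.087, 0.004], [0.087, -0.996, -0.001], [0.003, 0.002, -1.0]]
contact_force: [-0.5, -0.8, 6.2]
width: 0.0167
gripper_force: 20.0
```

Run:
```python
from h import *
p=np.array([.6071,-.2107]);a0=211.9
R=np.array(r.observe()['ee_rot'])
f=lambda a:p+.12*np.array([np.cos(np.radians(a)),np.sin(np.radians(a))])
for a in np.linspace(a0,164.7,9)[1:]:
    d=f(a)-f(a0);print(round(a,1),np.round(f(a),4),np.round(100*R.T@[d[0],d[1],.0],2))
```

```text
206.0 [ 0.4992 -0.2633] [-0.5  -1.13 -0.  ]
200.1 [ 0.4944 -0.2519] [-0.88 -2.3  -0.01]
194.2 [ 0.4908 -0.2401] [-1.14 -3.51 -0.01]
188.3 [ 0.4884 -0.228 ] [-1.28 -4.74 -0.01]
182.4 [ 0.4872 -0.2157] [-1.29 -5.97 -0.02]
176.5 [ 0.4873 -0.2034] [-1.17 -7.2  -0.02]
170.6 [ 0.4887 -0.1911] [-0.92 -8.41 -0.02]
164.7 [ 0.4914 -0.179 ] [-0.55 -9.59 -0.02]
```

Request:
drive_tool(plan=[[[0, 0, 0], [0, 0, -0.6], 0.5], [[0, 0, 0], [-0.5, -1.1, -0.6], 0.5], [[0, 0, 0], [-0.9, -2.3, -0.6], 0.5], [[0, 0, 0], [-1.1, -3.5, -0.6], 0.5], [[0, 0, 0], [-1.3, -4.7, -0.6], 0.5], [[0, 0, 0], [-1.3, -6.0, -0.6], 0.5], [[0, 0, 0], [-1.2, -7.2, -0.6], 0.5], [[0, 0, 0], [-0.9, -8.4, -0.6], 0.5], [[0, 0, 0], [-0.55, -9.6, -0.6], 0.5], [[0, 0, 0], [-0.55, -9.6, -0.6], 0.5], [[0, 0, 0], [-0.55, -9.6, -0.6], 0.5]])

```text
time_s: 2.95
eef_pos: [0.4884, -0.1752, 0.064]
ee_rot: [[0.996, 0.09, -0.004], [0.09, -0.996, 0.003], [-0.004, -0.003, -1.0]]
contact_force: [-7.4, 4.5, -1.0]
width: 0.0159
gripper_force: 20.1
```

Run:
```python
from h import *
st()
im,m=snap('wrist','w3.png');a,s=snap('scene','s3.png')
g=np.zeros((600,800,3),np.uint8);
u,v=map(int,proj(m,[.5395,-.191,.044]));print(u,v);x0=min(max(u-66,0),512-133);y0=min(max(v-100,0),384-200)
g[:,:400]=cv2.resize(im[y0:y0+200,x0:x0+133],(400,600),interpolation=cv2.INTER_CUBIC);print(x0,y0)
u,v=map(int,proj(s,[.5395,-.191,.044]));X,Y=u-40,v-60;print(X,Y)
g[:,400:]=cv2.resize(a[Y:Y+120,X:X+80],(400,600),interpolation=cv2.INTER_CUBIC)
cv2.imwrite('pics/g3.png',g[:,:,::-1])
```

```text
2.95 [ 0.4884 -0.1752  0.064 ] yaw_y -84.9 tilt [-0.004  0.003 -1.   ] [-7.4  4.5 -1. ] 0.0159 20.09010672569275 [  1.  16.  18. 106.  -6.  59. -63.]
296 135
230 35
287 119
```

View pics/g3.png

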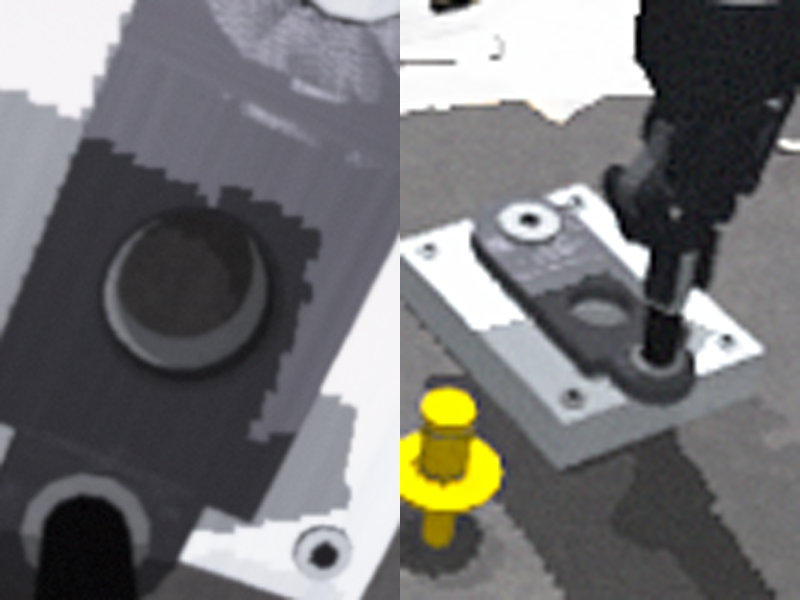

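Run:
```python
from h import *
m=r.camera_model('wrist');f=lambda n,x,y,z:print(n,np.round(at(m,(x+.5)*133/400-.5+230,(y+.5)/3-.5+35,z),4))
f('arm hole',187.5,293,.044);f('base hole bottom',185.5,268,0)
print([np.round(np.array(proj(m,[.5395,-.1915,z]))-[230,35],1)*3 for z in(0,.03,.044)])
s=r.camera_model('scene');f=lambda n,x,y,z:print(n,np.round(at(s,(x+.5)/5-.5+287,(y+.5)/5-.5+119,z),4))
f('arm hole s',605,307,.044) if 0 else f('arm hole s',205,302,.044);f('pivot s',128,221,.047);f('handle base',260,362,.044)
```

```text
arm hole [ 0.5407 -0.189   0.044 ]
base hole bottom [ 0.5389 -0.1928  0.    ]
[array([178.5, 263.7]), array([191.4, 286.8]), array([198.6, 299.7])]
arm hole s [ 0.539  -0.1922  0.044 ]
pivot s [ 0.6081 -0.2123  0.047 ]
handle base [ 0.4908 -0.1755  0.044 ]
```

Request:
drive_tool(plan=[[[0, 0, 0], [0, 0.35, 0], 0.5], [[0, 0, 0], [0, 0.35, 0], 0.5], [[0, 0, 0], [0, 0.35, 0], 0.5], [[0, 0, 0], [0, 0.35, 0], 5], [[0, 0, 0], [0, 0.35, 0], 5], [[0, 0, 0], [0, 0.35, 0], 5], [[0, 0, 0], [0, 0.35, -4], 5], [[0, 0, 0], [0, 0.35, -8], 5], [[0, 0, 0], [-2.0, 1.5, -9], 5], [[0, 0, 0], [-2.0, 1.5, -9], 5], [[0, 0, 0], [-2.0, 1.5, -9], 5]])

```text
time_s: 3.97
eef_pos: [0.4724, -0.1956, 0.1562]
ee_rot: [[0.996, 0.086, 0.004], [0.086, -0.996, -0.001], [0.004, 0.001, -1.0]]
contact_force: [0.2, 1.1, 0.1]
width: 0.05
gripper_force: 0.0
```

Run:
```python
from h import *
st()
im,m=snap('wrist','w4.png')
u,v=map(int,proj(m,[.5393,-.1915,.03]));print(u,v,m['world_from_camera'][:3,3])
x0=u-80;y0=v-60;print(x0,y0)
cv2.imwrite('pics/c4.png',cv2.resize(im[max(y0,0):y0+120,x0:x0+160],(800,600),interpolation=cv2.INTER_CUBIC)[:,:,::-1])
```

```text
3.97 [ 0.4724 -0.1956  0.1562] yaw_y -85.1 tilt [ 0.004 -0.001 -1.   ] [0.2 1.1 0.1] 0.05 0.0 [  1.  10.  20. 102.  -4.  69. -63.]
261 92 [ 0.5549919  -0.18762957  0.32246074]
181 32
```

View pics/c4.png

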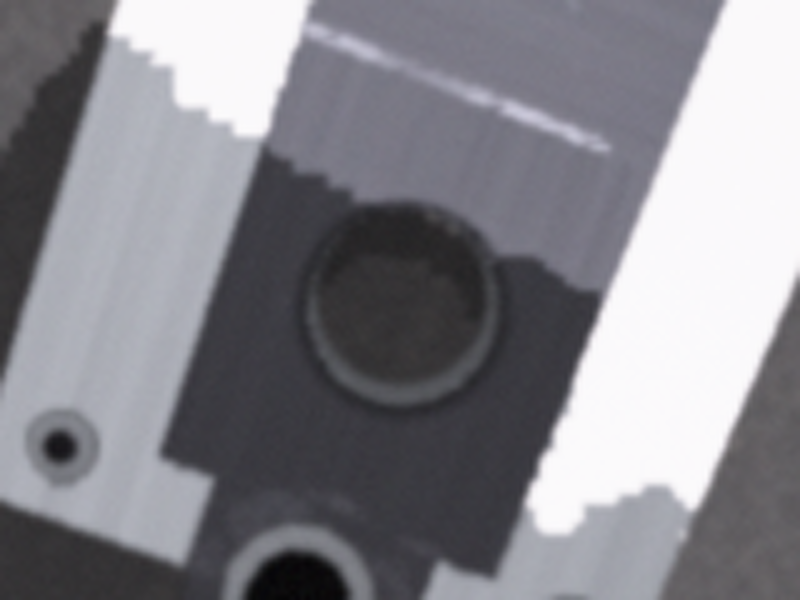

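Run:
```python
from h import *
m=r.camera_model('wrist');f=lambda n,x,y,z:print(n,np.round(at(m,(x+.5)/5-.5+181,(y+.5)/5-.5+32,z),4))
f('arm hole',401.5,305,.044);f('base bottom',404,304,0)
tgt((.508,.0667,.2),(.508,.0667,.058))
```

```text
arm hole [ 0.5394 -0.19    0.044 ]
base bottom [ 0.5371 -0.191   0.    ]
(0.508, 0.0667, 0.2) -> [  5.84 -25.71  -4.49]
(0.508, 0.0667, 0.058) -> [  5.81 -25.71   9.71]
```

The hole in the arm sits over the base hole within about 1–2 mm, at crop (401,305) against (404,304), and the arm edges run parallel to the block edges. Next I'll fetch the long pin.

Request:
drive_tool(plan=[[[0, 0, 0], [0.8, -3.5, -2.5], 5.0], [[0, 0, 0], [1.7, -7.3, -4.5], 5.0], [[0, 0, 0], [2.6, -11.3, -4.5], 5.0], [[0, 0, 0], [3.5, -15.3, -4.5], 5.0], [[0, 0, 0], [4.4, -19.3, -4.5], 5.0], [[0, 0, 0], [5.3, -23.2, -3.5], 5.0], [[0, 0, 0], [5.8, -25.7, -1.0], 5.0], [[0, 0, 0], [5.8, -25.7, 1.0], 5.0], [[0, 0, 0], [5.8, -25.7, 1.0], 5.0], [[0, 0, 0], [5.8, -25.7, 1.0], 5.0]])

```text
time_s: 4.85
eef_pos: [0.506, 0.0666, 0.143]
ee_rot: [[0.996, 0.088, -0.004], [0.088, -0.996, -0.001], [-0.004, 0.001, -1.0]]
contact_force: [0.0, -0.9, 0.1]
width: 0.05
gripper_force: 0.0
```

Run:
```python
from h import *
st();im,m=snap('wrist','w5.png')
print(proj(m,[.508,.0667,.089]),proj(m,[.508,.0667,.051]))
tgt((.508,.0667,.06))
u,v=map(int,proj(m,[.508,.0667,.07]));x0=max(u-80,0);y0=max(min(v-60,264),0);print(x0,y0)
cv2.imwrite('pics/c5.png',cv2.resize(im[y0:y0+120,x0:x0+160],(800,600),interpolation=cv2.INTER_CUBIC)[:,:,::-1])
```

```text
4.85 [0.506  0.0666 0.143 ] yaw_y -84.9 tilt [-0.004 -0.001 -1.   ] [ 0.  -0.9  0.1] 0.05 0.0 [-17.  10.   7. 102.  -1.  68. -95.]
(np.float64(259.28966724800375), np.float64(193.9573330799981)) (np.float64(259.1446142278315), np.float64(177.29779270704316))
(0.508, 0.0667, 0.06) -> [ 0.11 -0.08  8.44]
179 125
```

View pics/c5.png

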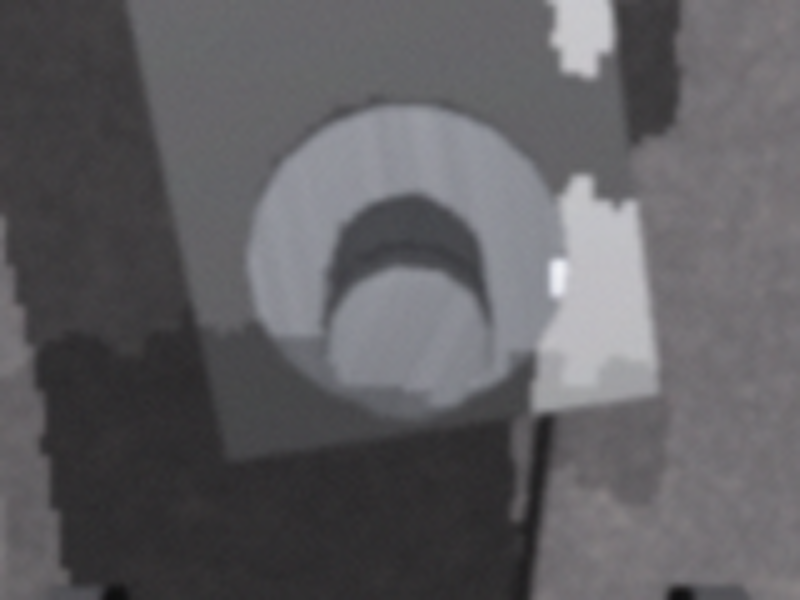

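The pin's grip top is at (261,193) in the full image against the predicted (259,194), so it is centred. I'll descend, grip and lift.

Request:
drive_tool(plan=[[[0, 0, 0], [0.1, 0, 3.0], 5.0], [[0, 0, 0], [0.15, 0, 6.0], 5.0], [[0, 0, 0], [0.15, 0, 8.1], 5.0], [[0, 0, 0], [0.15, 0, 8.1], 5.0], [[0, 0, 0], [0.15, 0, 8.1], 1.0], [[0, 0, 0], [0.15, 0, 8.1], 1.0], [[0, 0, 0], [0.15, 0, 8.1], 1.0], [[0, 0, 0], [0.15, 0, 8.1], 1.0], [[0, 0, 0], [0.15, 0, 8.1], 1.0], [[0, 0, 0], [0.15, 0, 8.1], 1.0], [[0, 0, 0], [0.15, 0, 8.1], 1.0]], force=60)

```text
time_s: 5.82
eef_pos: [0.5102, 0.0669, 0.0654]
ee_rot: [[0.996, 0.087, 0.004], [0.087, -0.996, 0.001], [0.004, -0.0, -1.0]]
contact_force: [-0.0, -1.2, 8.6]
width: 0.01
gripper_force: 3.6
```

Request:
drive_tool(plan=[[[0, 0, 0], [0, 0, -0.5], 1.0], [[0, 0, 0], [0, 0, -1.5], 1.0], [[0, 0, 0], [0, 0, -3.5], 1.0], [[0, 0, 0], [0, 0, -6.5], 1.0], [[0, 0, 0], [0, 0, -9.5], 1.0], [[0, 0, 0], [0, 0, -11.5], 1.0], [[0, 0, 0], [0, 0, -11.5], 1.0], [[0, 0, 0], [0, 0, -11.5], 1.0]])

```text
time_s: 6.48
eef_pos: [0.5095, 0.0669, 0.1804]
ee_rot: [[0.996, 0.087, 0.004], [0.087, -0.996, 0.001], [0.004, -0.001, -1.0]]
contact_force: [-0.7, -0.3, 0.7]
width: 0.0099
gripper_force: 0.0
```

Run:
```python
from h import *
st();tgt((.539,-.191,.175))
```

```text
6.48 [0.5095 0.0669 0.1804] yaw_y -85.0 tilt [ 0.004  0.001 -1.   ] [-0.7 -0.3  0.7] 0.0099 0.0 [-17.   9.   7.  99.  -1.  72. -95.]
(0.539, -0.191, 0.175) -> [ 0.69 25.95  0.53]
```

Run:
```python
from h import *
w,m=snap('wrist','w6.png');a,s=snap('scene','s6.png');b,d=snap('side','d6.png')
g=np.zeros((600,800,3),np.uint8)
u,v=map(int,proj(s,[.508,.0667,.06]));print('scene',u,v);X,Y=u-60,v-56
g[:300,:400]=cv2.resize(a[Y:Y+90,X:X+120],(400,300),interpolation=cv2.INTER_CUBIC);print(X,Y)
u,v=map(int,proj(d,[.508,.0667,.06]));print('side',u,v);X,Y=u-60,v-56
g[:300,400:]=cv2.resize(b[Y:Y+90,X:X+120],(400,300),interpolation=cv2.INTER_CUBIC);print(X,Y)
g[300:,:400]=cv2.resize(w,(400,300),interpolation=cv2.INTER_AREA)
g[300:,400:]=cv2.resize(w[120:240,180:340],(400,300),interpolation=cv2.INTER_CUBIC)
cv2.imwrite('pics/g6.png',g[:,:,::-1])
```

```text
scene 261 231
201 175
side 202 153
142 97
```

View pics/g6.png

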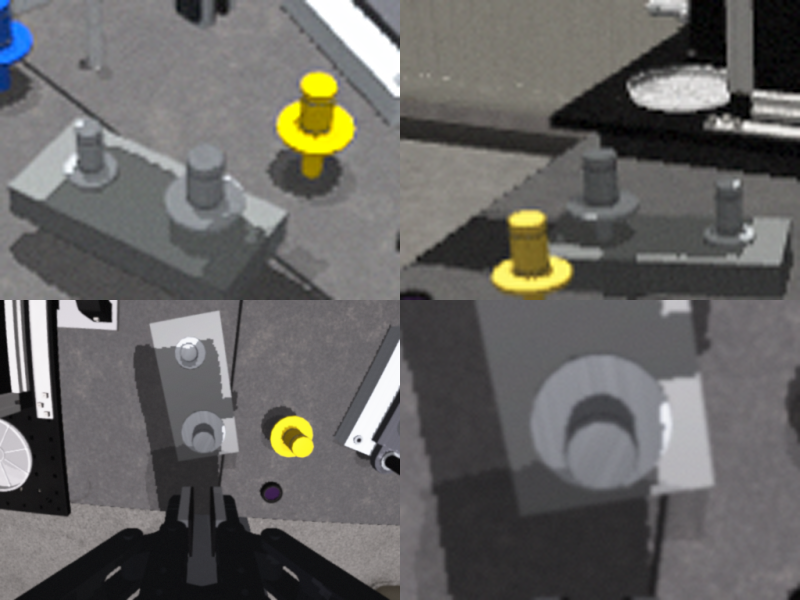

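The long pin is still upright in the stand at (203,190), so the fingers closed past it. I'll check where the projected TCP and grasp point fall against the visible fingertips, which are near full-image (262,240).

Run:
```python
from h import *
m=r.camera_model('wrist');o=r.observe();R=np.array(o['ee_rot']);p=np.array(o['eef_pos'])
print(np.round(m['world_from_camera'],3))
for dz in(0,-.0187,-.04):
  for dx in(0,.011): print(dz,dx,np.round(proj(m,p+R@[dx,0,dz]),1))
print('pin', proj(m,[.508,.0667,.089]))
c=np.array(m['world_from_camera']);print('cam in tool',np.round(R.T@(c[:3,3]-p),4))
d=r.camera_model('side')
b=cv2.imread('pics/w6.png')
g=cv2.cvtColor(b,cv2.COLOR_BGR2GRAY)
for v in range(225,384,12): print(v,g[v,200:325:6].tolist())
```

```text
[[ 0.088 -0.941 -0.328  0.591]
 [-0.996 -0.084 -0.028  0.075]
 [-0.001  0.329 -0.944  0.343]
 [ 0.     0.     0.     1.   ]]
0 0 [259.4 232.1]
0 0.011 [259.4 213.6]
-0.0187 0 [259.5 249.2]
-0.0187 0.011 [259.5 229.1]
-0.04 0 [259.6 273.6]
-0.04 0.011 [259.7 251.5]
pin (np.float64(259.05973996359677), np.float64(180.98988524608802))
cam in tool [ 0.0837 -0.0006 -0.1659]
225 [46, 43, 43, 41, 44, 44, 45, 44, 43, 45, 43, 45, 44, 49, 89, 105, 116, 112, 109, 106, 112]
237 [55, 43, 44, 45, 44, 44, 46, 46, 43, 46, 44, 43, 45, 43, 111, 110, 105, 110, 109, 113, 110]
249 [91, 45, 46, 42, 30, 33, 72, 62, 34, 42, 42, 44, 24, 70, 75, 69, 103, 111, 113, 117, 107]
261 [91, 42, 45, 19, 19, 56, 73, 43, 32, 44, 45, 44, 13, 70, 72, 21, 20, 92, 111, 113, 106]
273 [135, 136, 59, 15, 17, 71, 71, 24, 34, 42, 43, 44, 13, 73, 70, 18, 17, 17, 106, 112, 105]
285 [126, 129, 15, 16, 19, 14, 87, 24, 44, 51, 52, 57, 20, 104, 21, 16, 17, 15, 44, 58, 142]
297 [22, 15, 15, 17, 17, 17, 16, 23, 50, 52, 52, 53, 17, 17, 16, 16, 17, 15, 16, 16, 52]
309 [17, 17, 14, 15, 15, 15, 16, 20, 52, 53, 54, 52, 21, 15, 14, 16, 14, 17, 14, 16, 15]
321 [17, 15, 15, 15, 17, 16, 17, 21, 53, 53, 53, 54, 24, 17, 17, 15, 14, 14, 13, 19, 15]
333 [14, 17, 15, 15, 17, 17, 19, 53, 52, 56, 50, 54, 53, 18, 14, 18, 14, 16, 17, 14, 16]
345 [16, 18, 21, 19, 19, 15, 15, 51, 53, 53, 53, 55, 54, 18, 16, 16, 18, 18, 21, 18, 16]
357 [15, 16, 15, 15, 15, 15, 16, 51, 52, 52, 53, 53, 53, 26, 19, 14, 17, 15, 14, 16, 17]
369 [17, 16, 11, 14, 16, 15, 16, 17, 15, 17, 14, 17, 18, 15, 17, 14, 19, 15, 16, 18, 16]
381 [16, 17, 15, 16, 17, 15, 16, 14, 17, 16, 15, 17, 17, 16, 14, 15, 17, 18, 12, 17, 14]
```

Run:
```python
from h import *
s=r.camera_model('scene');d=r.camera_model('side');o=r.observe();R=np.array(o['ee_rot']);p=np.array(o['eef_pos'])
for n,t in dict(tcp=[0,0,0],back28=[0,0,-.028],xm15=[-.015,0,0],corner=[.011,0,0],corner2=[-.011,0,0]).items():
  print(n,np.round(proj(s,p+R@t),1),np.round(proj(d,p+R@t),1))
for f,q,(u0,v0) in(('s6',s,(246,150)),('d6',d,(160,60))):
  g=cv2.cvtColor(cv2.imread(f'pics/{f}.png'),cv2.COLOR_BGR2GRAY)
  print(f);print('     ',list(range(u0,u0+52,2)))
  for v in range(v0,v0+48,2):print(v,' '.join('%3d'%x for x in g[v,u0:u0+52:2]))
```

```text
tcp [262.5 189.1] [199.6 105.1]
back28 [262.7 177.7] [198.9  92.8]
xm15 [268.4 192.5] [193.4 104.8]
corner [258.3 186.7] [204.2 105.4]
corner2 [266.8 191.6] [195.1 104.9]
s6
      [246, 248, 250, 252, 254, 256, 258, 260, 262, 264, 266, 268, 270, 272, 274, 276, 278, 280, 282, 284, 286, 288, 290, 292, 294, 296]
150  54  57  42  31  31  29  25  30  28  30  28  28  28  29  29  30  34  25 124 128 134 138 133 127 132 131
152  28  55  58  27  38  40  32  31  33  28  26  30  18  31  35  32  27  48 135 134 137 130 126 129 123 130
154  28  25  59  33  33  36  34  23  30  24  26  33  33  29  23  41  27 114 140 135 128 130 128 127 123 128
156  26  28  31  32  25  31  39  38  29  25  29  35  28  27  47 118 138 135 129 131 134 127 133 131 132 127
158  33  32  26  28  34  26 120  33  35  29  34  27  27  27  67 133 132 134 130 128 134 129 127 126 131 128
160  28  21  22  27  27  33  31  26  31  34  31  24  25  20 100 134 138 134 137 133 132 134 135 132 133 131
162  30  33  31  28  30  31  30  33  26  21  29  45  89  71 135 129 136 133 129 130 127 128 132 131 132 130
164  20  26  33  26  26  28  31  
[... 3814 characters left out ...]
19 120 118 120  92  78  77  72  80 110 119 119 122 118
96 124 120 122 120 117 119 120 121 121 120 116 119 122 120 123 122 123 113 107 108 116 120 118 120 121 123
98 126 122 118 122 125 120 122 124 119 120 117 121 122 119 121 120 119 119 121 119 121 118 117 120 122 122
100 120 121 120 123 124 120 120 120 124 120 120 120 119 121 122 121 119 122 123 122 118 118 121 119 121 123
102 121 120 125 119 119 118 117 116 120 121 117 122 122 121 120 120 116 119 121 120 121 119 122 118 120 124
104 122 122 121 123 122 118 121 117 121 119 118 119 118 123 124 120 122 117 122 126 119 120 123 119 123 122
106 124 121 116 121 120 119 125 118 120 118 118 119 122 122 123 122 115 123 123 123 118 123 125 120 121 121
```

Both fixed cameras place the real fingertips about 25 mm short of the reported TCP along the tool: side row 94 against the projected 105, scene row 181 against 189. There is no lateral error. So the first grasp closed just above the pin, and I'll go about 25–30 mm deeper this time.

Request:
drive_tool(plan=[[[0, 0, 0], [0, 0, 1], 5.0], [[0, 0, 0], [0, 0, 2.0], 5.0], [[0, 0, 0], [0, 0, 5.0], 5.0], [[0, 0, 0], [0, 0, 8.0], 5.0], [[0, 0, 0], [-0.05, 0, 11.0], 5.0], [[0, 0, 0], [-0.05, 0, 13.0], 5.0], [[0, 0, 0], [-0.05, 0, 14.0], 5.0], [[0, 0, 0], [-0.05, 0, 14.6], 5.0], [[0, 0, 0], [-0.05, 0, 14.6], 5.0], [[0, 0, 0], [-0.05, 0, 14.6], 5.0]])

```text
time_s: 7.47
eef_pos: [0.5085, 0.0667, 0.0328]
ee_rot: [[0.996, 0.087, 0.001], [0.087, -0.996, 0.0], [0.001, -0.0, -1.0]]
contact_force: [0.6, 0.1, 0.9]
width: 0.0499
gripper_force: 0.0
```

Request:
drive_tool(plan=[[[0, 0, 0], [0, 0, 0], 1.5], [[0, 0, 0], [0, 0, 0], 1.5], [[0, 0, 0], [0, 0, 0], 1.5], [[0, 0, 0], [0, 0, 0], 1.5], [[0, 0, 0], [0, 0, 0], 1.5], [[0, 0, 0], [0, 0, 0], 1.5], [[0, 0, 0], [0, 0, 0], 1.5]], force=60)

```text
time_s: 8.05
eef_pos: [0.5092, 0.0667, 0.0336]
ee_rot: [[0.996, 0.087, 0.003], [0.087, -0.996, 0.0], [0.003, -0.0, -1.0]]
contact_force: [-0.3, -1.0, 6.6]
width: 0.0222
gripper_force: 58.6
```

Request:
drive_tool(plan=[[[0, 0, 0], [0, 0, -0.5], 1.5], [[0, 0, 0], [0, 0, -1.5], 1.5], [[0, 0, 0], [0, 0, -3.5], 1.5], [[0, 0, 0], [0, 0, -6.5], 1.5], [[0, 0, 0], [0, 0, -9.5], 1.5], [[0, 0, 0], [0, 0, -11.5], 1.5], [[0, 0, 0], [0, 0, -11.5], 1.5], [[0, 0, 0], [0, 0, -11.5], 1.5]])

```text
time_s: 8.72
eef_pos: [0.5086, 0.067, 0.1488]
ee_rot: [[0.996, 0.087, 0.002], [0.087, -0.996, 0.001], [0.002, -0.001, -1.0]]
contact_force: [-0.1, -0.4, -3.2]
width: 0.0228
gripper_force: 59.2
```

Run:
```python
from h import *
st();tgt((.539,-.191,.146),(.539,-.191,.09))
im,m=snap('wrist','w7.png');g=cv2.cvtColor(im,cv2.COLOR_RGB2GRAY)
print(proj(m,[.508,.0667,.051]),proj(m,[.508,.0667,.026]))
s=r.camera_model('scene');a,_=snap('scene','s7.png');p=r.observe()['eef_pos']
# pin now expected: flange top at 0.051+lift
L=p[2]-.0336;q=np.array([p[0],p[1],0])
for n,z in(('flange',.0485+L),('shank bottom',.006+L),('pocket',.026)):print(n,np.round(proj(s,q+[0,0,z]),1))
u,v=map(int,proj(s,q+[0,0,.03+L]))
print('u',list(range(u-30,u+30,3)))
for y in range(v-20,v+20,2):print(y,' '.join('%3d'%x for x in cv2.cvtColor(a,cv2.COLOR_RGB2GRAY)[y,u-30:u+30:3]))
```

```text
8.72 [0.5086 0.067  0.1488] yaw_y -85.0 tilt [ 0.002  0.001 -1.   ] [-0.1 -0.4 -3.2] 0.0228 59.17343080043793 [-17.  10.   7. 101.  -1.  68. -95.]
(0.539, -0.191, 0.146) -> [ 0.77 25.97  0.26]
(0.539, -0.191, 0.09) -> [ 0.76 25.97  5.86]
(np.float64(259.4941041092843), np.float64(178.8272745322369)) (np.float64(259.43093252389554), np.float64(170.32187806647966))
flange [262.7 195.7]
shank bottom [262.4 211.6]
pocket [261.8 242.9]
u [232, 235, 238, 241, 244, 247, 250, 253, 256, 259, 262, 265, 268, 271, 274, 277, 280, 283, 286, 289]
182 131 133 125 124 130  62  29  30  28  31  34 114 100  49  99 127 129 140 133 121
184 135 132 123 128 126 130  65  27  31  49  90 100  90  50 129 133 138 138 129 128
186 120 127 127 126 130 124 130  34  27  65  93  86  71  62 138 133 130 127 128 127
188 124 128 126 127 124 127 135  34  30  69  88 100  88  67 132 131 129 123 125 129
190 121 130 132 125 129 124 132  32  35  70  85  99  85  87 125 134 133 127 132 125
192 124 133 128 132 130 131 138  18  33  70  90  91  93 118 116 141 129 133 125 130
194 121 127 128 129 131 130 144  98  25  65  89  98  83 11
[... 417 characters left out ...]
 139 130 130 130 130 128 126
206 129 127 131 131 130 139 134 126 134 120 102  90 130 139 129 134 132 131 135 226
208 131 134 130 132 138 139 145 131 129 118  98  87 140 126 130 131 134 136 225 226
210 126 131 124 134 130 142 138 137 132 117 102  89 128 131 129 132 135 133 226 222
212  70 130 134 131 133 137 139 139 131 131  97 104 132 133 131 128 133 138 226 199
214 178  90 133 132 133 143 136 138 131 138 137 134 138 134 128 132 131 118 226 225
216 163 186 142 132 129 136 134 136 130 126 129 131 127 130 130 125 133 128 219 225
218 135 171 173 182 133 132 137 133 131 128 131 130 128 133 129 128 127 143 120 226
220 118 105 107 177 184 152 136 137 130 130 127 131 134 132 130 130 132 130  74  96
```

The pin is held upright, with the shank's lower end at scene row 212 against the predicted 211.6. I'll carry it over the holes.

Request:
drive_tool(plan=[[[0, 0, 0], [0.05, 1.5, 0], 1.5], [[0, 0, 0], [0.1, 4.5, 0], 1.5], [[0, 0, 0], [0.2, 8.0, 0], 1.5], [[0, 0, 0], [0.35, 12.0, 0], 1.5], [[0, 0, 0], [0.45, 16.0, 0], 1.5], [[0, 0, 0], [0.6, 20.0, 0], 1.5], [[0, 0, 0], [0.7, 23.5, 0], 1.5], [[0, 0, 0], [0.75, 25.3, 0], 1.5], [[0, 0, 0], [0.77, 25.97, 0], 1.5], [[0, 0, 0], [0.77, 25.97, 0], 1.5], [[0, 0, 0], [0.77, 25.97, 0], 1.5]])

```text
time_s: 9.73
eef_pos: [0.5378, -0.19, 0.1459]
ee_rot: [[0.996, 0.088, -0.002], [0.088, -0.996, 0.001], [-0.002, -0.002, -1.0]]
contact_force: [0.7, 1.5, -2.8]
width: 0.0223
gripper_force: 59.3
```

Run:
```python
from h import *
st();tgt((.539,-.1908,.034))
im,m=snap('wrist','w8.png')
```

```text
9.73 [ 0.5378 -0.19    0.1459] yaw_y -85.0 tilt [-0.002  0.001 -1.   ] [ 0.7  1.5 -2.8] 0.0223 59.26416277885437 [  2.  18.  17.  93.  -6.  70. -64.]
(0.539, -0.1908, 0.034) -> [ 0.14  0.11 11.19]
```

Request:
drive_tool(plan=[[[0, 0, 0], [0.1, 0.08, 2.0], 1.5], [[0, 0, 0], [0.1, 0.08, 4.0], 1.5], [[0, 0, 0], [0.1, 0.08, 5.5], 1.5], [[0, 0, 0], [0.1, 0.08, 6.5], 1.5], [[0, 0, 0], [0.1, 0.08, 7.5], 1.5], [[0, 0, 0], [0.1, 0.08, 8.0], 1.5], [[0, 0, 0], [0.1, 0.08, 8.0], 1.5]])

```text
time_s: 10.37
eef_pos: [0.539, -0.1911, 0.0663]
ee_rot: [[0.996, 0.088, -0.002], [0.088, -0.996, 0.001], [-0.001, -0.001, -1.0]]
contact_force: [-0.2, -0.2, -2.4]
width: 0.0229
gripper_force: 59.3
```

Request:
drive_tool(plan=[[[0, 0, 0], [0, 0, 0.8], 1.5], [[0, 0, 0], [0, 0, 1.6], 1.5], [[0, 0, 0], [0, 0, 2.3], 1.5], [[0, 0, 0], [0, 0, 2.8], 1.5], [[0, 0, 0], [0, 0, 3.0], 1.5], [[0, 0, 0], [0, 0, 3.0], 1.5]])

```text
time_s: 10.87
eef_pos: [0.539, -0.192, 0.0365]
ee_rot: [[0.996, 0.087, -0.001], [0.087, -0.996, 0.0], [-0.001, -0.0, -1.0]]
contact_force: [-0.3, 0.7, -2.9]
width: 0.0226
gripper_force: 59.3
```

Request:
drive_tool(plan=[[[0, 0, 0], [0, 0, 0.2], 1.5], [[0, 0, 0], [0, 0, 0.4], 1.5], [[0, 0, 0], [0, 0, 0.5], 1.5], [[0, 0, 0], [0, 0, 0.5], 1.5]])

```text
time_s: 11.2
eef_pos: [0.5394, -0.192, 0.0322]
ee_rot: [[0.996, 0.087, -0.0], [0.087, -0.996, 0.0], [-0.0, -0.0, -1.0]]
contact_force: [0.2, 0.1, -2.2]
width: 0.0225
gripper_force: 59.3
```

Request:
drive_tool(plan=[[[0, 0, 0], [0, 0, 0.1], 1.5], [[0, 0, 0], [0, 0, 0.2], 1.5], [[0, 0, 0], [0, 0, 0.2], 1.5]])

```text
time_s: 11.45
eef_pos: [0.5398, -0.1923, 0.0318]
ee_rot: [[0.996, 0.087, 0.001], [0.087, -0.996, 0.0], [0.001, -0.0, -1.0]]
contact_force: [-5.2, 0.3, 9.9]
width: 0.0224
gripper_force: 60.2
```

The flange met the arm at the expected height, TCP z 0.0318 against 0.0316 expected. I'll release and retreat upward.

Request:
drive_tool(plan=[[[0, 0, 0], [0, 0, -0.1], 4.5], [[0, 0, 0], [0, 0, -0.1], 4.5], [[0, 0, 0], [0, 0, -0.1], 4.5], [[0, 0, 0], [0, 0, -0.1], 4.5], [[0, 0, 0], [0, 0, -2], 4.5], [[0, 0, 0], [0, 0, -5], 4.5], [[0, 0, 0], [0, 0, -9], 4.5], [[0, 0, 0], [-3, 0, -12], 4.5], [[0, 0, 0], [-4, 0, -12], 4.5], [[0, 0, 0], [-4, 0, -12], 4.5], [[0, 0, 0], [-4, 0, -12], 4.5]])

```text
time_s: 12.37
eef_pos: [0.4995, -0.1955, 0.1503]
ee_rot: [[0.996, 0.087, 0.001], [0.087, -0.996, 0.0], [0.001, -0.0, -1.0]]
contact_force: [0.1, -0.0, -0.2]
width: 0.0452
gripper_force: 0.0
```

Run:
```python
from h import *
st()
w,m=snap('wrist','w9.png');a,s=snap('scene','s9.png');b,d=snap('side','d9.png')
P=[.539,-.191]
for n,img,q in(('side',b,d),('scene',a,s),('wrist',w,m)):
  g=cv2.cvtColor(img,cv2.COLOR_RGB2GRAY)
  pr=lambda dx,dy,z:np.round(proj(q,[P[0]+dx,P[1]+dy,z]),0)
  print(n,'griptop',pr(0,0,.087),'flange top',pr(0,0,.049),'flange bot',pr(0,0,.044))
  k=2
  u,v=map(int,proj(q,[*P,.06]));h=36 if n=='wrist' else 24
  k=3 if n=='wrist' else 2
  print('u0',u-3*h//2 if 0 else u-h,'step',k)
  for y in range(v-h,v+h,k):print(y,' '.join('%3d'%x for x in g[y,u-h:u+h:k]))
```

```text
12.37 [ 0.4995 -0.1955  0.1503] yaw_y -85.0 tilt [ 0.001  0.    -1.   ] [ 0.1 -0.  -0.2] 0.0452 0.0 [  3.  13.  18.  98.  -4.  69. -63.]
side griptop [154. 193.] flange top [156. 211.] flange bot [156. 213.]
u0 131 step 2
181 140 141 137 123 105 110 107 104 103 107 108 104 106 104 108 103 104 109 111 123 226 234 234 234
183 101  16  12  19  92 103 101  85  88 102 109 108 108 109 104 103 104 105 106 108  98 178 206 218
185  12  12  17  17  30  38  20  12  19  24  85 110 106 106 108 103 104 106 105 106 105  99 103  99
187  14  13  12  15  13  34  43  42  45  28  34 104 109 112 107 104 105 107 104 105 107 101 103 102
189   6  12  14  18  11  19  28  25  19   5  18 112 110 109 104  99 102 106 106 108 102 102 104 103
191  15  10  14  14  12  11   8  10  23  57  92 117 115 114 104 109 107 107 106 108 104 103  99  92
193  26  14   8  13  11  20  18  17  94 120 119 116 116 119  95 107 110 111 111 109 101  86  87  72
195  30   0   8   4  14  41  55  54  88 114 121 117 115  91  79 105 109 110 109  96  87  89  46  42
197  50   4  15   9  14  34  56  58  65  75  74  76  77  76  61 106 104 101 10
[... 5791 characters left out ...]

146  59  59  59  60 117 127 128 124 107 121 119 118 118 122 123 117 118 112 121 126 126 114  60  85
149  56  59  60  56  70 124 129 125 124 114 117 118 117 122 118 117 109 119 119 126 123  72  58 131
152  59  58  59  55  56  74 122 125 128 123 106 115 119 120 113 111 121 124 120 118  72  56  68 160
155  57  60  57  55  56  57  63 107 127 125 122 121 121 120 116 123 125 124 106  64  55  57 103 164
158  60  60  56  55  57  55  57  58  72  97 117 123 122 126 122 118 100  74  58  56  55  62 154 181
161  92  64  67  61  58  59  58  56  57  56  61  69  71  71  70  61  56  56  57  57  57  88 204 249
164  68  59  58  61  68  70  67  67  70  59  55  57  60  56  57  58  55  57  56  54  61 223 249 250
```

The wrist map shows the flange disc centred at (258,128.5) and the grip top at (257,138), both as predicted for a pin fully home and upright. One last check of the arm angle against the block edges in this picture.

Run:
```python
from h import *
m=r.camera_model('wrist');g=cv2.GaussianBlur(cv2.imread('pics/w9.png',0),(3,3),0).astype(float)
h=np.array([.5392,-.1915]);
def edge(yl,z,yaw=-15.2,lo=-.045,hi=.045):
    c,s=np.cos(np.radians(yaw)),np.sin(np.radians(yaw));X=np.array([c,s]);Y=np.array([-s,c]);pts=[]
    for t in np.linspace(lo,hi,50):
        ys=np.linspace(yl-.007,yl+.007,57);val=[]
        for y in ys:
            P=h+X*t+Y*y;u,v=proj(m,[*P,z]);val.append(cv2.getRectSubPix(g.astype(np.float32),(1,1),(u,v))[0,0] if 0<u<511 and 0<v<383 else np.nan)
        d=np.abs(np.gradient(val));
        if np.isnan(d).any() or d.max()<4: continue
        pts.append((t,ys[d.argmax()]))
    p=np.array(pts)
    for _ in range(4):
        k=np.polyfit(p[:,0],p[:,1],1);e=abs(np.polyval(k,p[:,0])-p[:,1]);p=p[e<=max(.0008,np.median(e)*2)]
    print('y',yl,'z',z,'yaw',round(yaw+np.degrees(np.arctan(k[0])),2),'offset mm',round(k[1]*1e3,2),len(p))
edge(.03,.044);edge(-.03,.044);edge(.06,.03);edge(-.06,.03)
```

```text
y 0.03 z 0.044 yaw -15.38 offset mm 30.13 45
y -0.03 z 0.044 yaw -15.13 offset mm -29.05 37
y 0.06 z 0.03 yaw -15.42 offset mm 60.13 50
y -0.06 z 0.03 yaw -15.36 offset mm -59.56 50
```

The arm and block edges agree within 0.15°, and the arm's centreline offset matches to 0.3 mm. The arm is aligned and the pin is home, so I'm handing the job in.

```bash
python3 -c "
from h import *
print(r.finish_job())"
```

```text
the job is handed in; nothing more can be done
None
```

The swing stage is locked: the arm is aligned with the block to about 0.15°, the long pin is through both holes with its flange on the arm and released, the short pin was left in the stand, and the job was handed in at about 12.5 s (no verdict was returned).

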